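# Vent cover for the tile drying tray

## Task

A fresh test tile must dry slowly: take the slatted cover from the row of wooden covers in the rack and close the leaning drying tray with it. Tip the cover out of the rack top first and pull it free, hook the tongue on its lower edge behind the front strip of the tray, then swing the cover down until the spring catch snaps over its upper edge, and let go. Leave the other four covers, the cup, the pot and the jar where they stand.

Things in the scene. Friction and masses are not known exactly. Their poses are not given: they have to be found in the camera images.
- rack: Fixed plywood rack, 96 deep x 372 wide x 168 mm high, open to its front (own -x). Origin on the table under the middle place; x to the back, y left along the row, z up. Five covers stand upright at x=0, y=-136, -68, 0, 68, 136 mm, 2 mm apart, origins at z=12. Back wall at x=15 mm.
- kerb (a point): Top front edge of the rack's kerb, in its middle, at rack (-12, 0, 26) mm; the kerb fills x -12..0, z 12..26 and bears the covers' front steps. A cover cannot be lifted straight (board 8 mm above it) nor pulled straight out (kerb before its tongue): tip its top forward, turning on the kerb; about 10 degrees clears the board; then lift it off forward.
- board (a point): Lower front edge of the rack's top board, in its middle, at rack (-6, 0, 150) mm. The board (z 150..168) begins 4 mm behind the covers' front faces and bears jars and cups (to z 250, from x=10 back), so grip the pulls with the gripper leaning away from it: fingers pointing forward and down, 25 to 40 degrees from vertical.
- cover_slatted: The slatted wooden cover, 0.10-0.16 kg, loose, upright in one of the three inner places. 20 mm thick (own x -10..10), 66 wide (y), 130 high (z); origin under the centre of its lower edge, front faces -x. The lowest 14 mm are only a tongue (x 2..10); the step before it rests on the kerb. The top 12 mm are a like lip (x 2..10).
- pull (a point): Grip point of the slatted cover's pull, at (-34, 0, 72) mm in its frame. The pull is a flat wooden block 14 mm thick (y), 30 tall (z 57..87), reaching from the front face x=-10 to x=-44 mm; grip it across y.
- tongue (a point): Middle of the lower edge of the slatted cover's tongue, at (6, 0, 0) mm in the cover's frame.
- cover_plain_1: Cover of the same size, plain closed face, same pull; in an inner place.
- cover_plain_2: Another such plain cover, in an inner place.
- cover_end_left: Another such plain cover, at the left end of the row.
- cover_end_right: Another such plain cover, at the right end of the row.
- tray: Fixed shallow wooden drying tray on a stand, leaning back 45 degrees, open face up and forward. When the slatted cover is home, its frame coincides with this one (z up the slope, -x out of the open face). Origin 50 mm above the table. mm: end stop under the tongue z=0; ledges for the cover's back x=10, z 22..134; cheeks y=+-36, x>-2, z 19..131 (3 mm play a side).
- strip (a point): Top of the tray's front strip, in its middle, at tray (-8, 0, 9) mm. The strip fills x -12..-4, z 0..9; the tongue goes behind it (hollow there to x=30) and the cover's front step comes over it. With the cover's top raised about 25 degrees out of the tray the tongue slips in along the cover's way down the slope; then swing the cover down about the strip.
- catch (a joint): Spring catch at the middle of the tray's upper end: slides up the slope, 0 m = sprung home, up to 0.012 m pushed back. Its steel nose, 20 mm wide, reaches down to tray z=126 mm (4 mm over the cover's edge), underside x=0, ramp above it to x=-22 mm. Swinging the cover down pushes it back 4 to 7 mm (about 5 N at the pull); it snaps over the front of the cover's upper lip.
- cup: Grey stone pinch cup, 62 mm wide, 60 mm high, loose bystander; origin under its centre.
- pot: Dark grey clay pot, 101 mm wide and high, loose bystander; origin under its centre.
- jar: White jar with black lid, 48 mm wide, 68 mm high, loose bystander; origin under its centre.
There are look-alikes about, which are no part of the job. Leave any purple or yellow look-alike of the cover_slatted alone.

How it is judged:
By the outcome, as a careful person would: the job done as asked, in the order asked, and still so for the second after the job is handed in, with the robot touching nothing.
It also fails if it takes over 58 s, if anything falls off the work surface, if the arm or the gripper's body presses on something with over 40 N, if the wrist force passes 120 N, or if a joint passes its speed limit or range.

## Robot

A 6-joint arm with a two-finger parallel gripper is mounted at the origin on a cart in front of the work surface, level with it; the furniture and walls round the work are solid. World frame = base frame: x ahead of the robot, y to its left, z up, the work surface at z = 0. Lengths are in m, angles in rad, forces in N, time in s.
With the tool pointing down it reaches from about 0.275 to 0.825 m from the base axis. Payload 5.2 kg.
Tool frame: the origin (TCP) lies at the very end of the fingers, on their centre line; the grasp point (between the pads) lies 19 mm behind it; z points along the fingers, y is the line along which they close (so a half turn about z gives the same grasp; the last joint's range is limited). The gripper opens to 93 mm and grips with 3 to 60 N. Pads are 15 mm wide; open, the fingers measure 128 mm over their backs; the gripper's body (75 mm by 188 mm) begins 65 mm behind the grasp point.
Start: joints at [0.902, 0.259, 1.535, -0, 1.348, -0.203], TCP at [0.247, 0.491, 0.219] pointing down, gripper open.
Joint ranges: [-3.14, 3.14], [-0.91, 2.08], [0.19, 2.58], [-1.22, 4.36], [0.22, 2.71], [-3.12, 3.12]. Speed limits (rad/s): [2.57, 2.57, 3.14, 3.14, 3.14, 3.14].

## Interface

Orientations are given as a unit quaternion [w, x, y, z].
In Python, from plant import bot gives the robot as it stands.
- The arm moves only by the tool move_arm, never from a script. Its argument "moves" is a list of rows, each a list of 7 numbers: the closure, from -1 (fully open) to 1 (shut), so that 0 is half open, then the shift along the tool's x, y, z in cm, then the turn, a rotation vector about the tool's x, y, z in rad. A call has 1 to 20 rows; each row shifts and turns the commanded pose from where the row before left it, along the tool's axes as they then stand; what a row does not reach is not made up. A row lasts 1/10 s, in which the tool goes at most 50 mm and 8.59 degrees, less where a joint would pass 70% of its speed; a pose out of reach is approached as far as the arm can. A call with a gripper value outside its range is refused whole. The fingers move at their own pace and stop on an object; the grip force is fixed at half the most. Time passes only in rows, so rows that do not move let the fingers close. It gives the time, the measured TCP pose, the force, the opening and the grip force at its end, in the units of the state.
- bot.get_obs(): the state, without advancing time (a new reading comes with each control period).
- bot.grab_frame(name): name is "scene" or "top" or "wrist"; returns a dict with "frame" (480x640x3 uint8, red, green, blue), "fovy" (degrees; the focal length in pixels is half the picture's height over the tangent of half this angle, whatever the lens; pixels are square), "cx", "cy" (the principal point, pixels), "world_to_cam" (4x4, takes a point from world to camera coordinates). Camera axes: x right, y down, z forward; pixel columns grow to the right and rows downward; lengths in m; the calibration is good to about 2 mm. A picture is of the moment at which its call begins. There is no depth.
- bot.close_job(): hands the job in; it is judged then, once.
The state is a dict: "clock": time; "joints": joint angles; "qd": joint speeds; "joint_torque": joint torques, N m; "tcp_pos": TCP position; "ee_rot": TCP orientation; "ft_force": force on the tool from outside, world axes, zero at the start; "ft_torque": the same for the moment, N m; "opening": finger opening in m; "grasp_force": force on a finger pad.
Only numpy, scipy, OpenCV 4.12 (cv2) and the standard library are available. Lean on these libraries where they do the work, as an engineer would, in place of code of your own. Each camera call takes 0.05 s, during which the arm holds its last target. There are 200 camera calls.

## Working session

There is one attempt and no reset: what is moved stays moved. The work goes in short steps, Python scripts to look and compute and a tool call to move; the robot and the scene stay as the last step left them, time stands still between calls to the robot, and variables do not carry over. Pictures are saved under pics/ and viewed, at most 10 in all, crops included, and the job is handed in when it is done.

Besides the shell and the picture viewer there is one more tool, called after "Request:" as name(argument=value, ...) on one line, values as JSON. move_arm: Moves the arm, as the interface text tells. Its arguments: {"type":"object","properties":{"moves":{"type":"array","items":{"type":"array","items":{"type":"number"}}}},"required":["moves"]}

```bash
mkdir -p pics; ls; python3 - <<'E'
from plant import bot
import cv2,json
for n in("scene","top","wrist"):
    f=bot.grab_frame(n); cv2.imwrite(f"pics/{n}0.png",f["frame"][:,:,::-1]); print(n,f["fovy"],f["cx"],f["cy"],f["world_to_cam"].round(4).tolist())
o=bot.get_obs(); print(o)
E
```

```text
pics
scene 57.03704403014827 322.5152421601245 234.6104459893823 [[0.6235, -0.7818, -0.0082, -0.3916], [-0.3914, -0.303, -0.8689, 0.3085], [0.6768, 0.545, -0.4949, 0.9322], [0.0, 0.0, 0.0, 1.0]]
top 55.56057393139893 323.6506903072386 234.63498960993167 [[0.0071, -0.9999, -0.0126, -0.0168], [-0.9955, -0.0059, -0.0942, 0.6055], [0.0941, 0.0132, -0.9955, 1.3524], [0.0, 0.0, 0.0, 1.0]]
wrist 69.21990016045162 323.43745916327583 236.6338388327501 [[0.4491, 0.8935, -0.0017, -0.5501], [0.8595, -0.4315, 0.274, -0.0322], [0.2441, -0.1246, -0.9617, 0.3908], [0.0, 0.0, 0.0, 1.0]]
{'clock': 0.15, 'joints': array([ 9.02180186e-01,  2.59199753e-01,  1.53580240e+00, -1.61120825e-05,
        1.34801337e+00, -2.02797898e-01]), 'qd': array([-0.00069527, -0.00363477, -0.00123698, -0.00096583,  0.0002478 ,
       -0.00040469]), 'joint_torque': array([ 1.47154864e-03, -4.37641168e+01, -2.84234101e+01,  7.17106601e-02,
        3.79565021e-02, -1.14471136e-04]), 'tcp_pos': array([0.24675715, 0.49107818, 0.21800744]), 'ee_rot': array([-2.93139899e-04,  2.30807273e-01,  9.72999227e-01, -6.48281274e-04]), 'ft_force': array([-0.27625213,  0.5222213 ,  0.12343328]), 'ft_torque': array([ 0.00486416,  0.0311398 , -0.01047708]), 'grasp_force': 0.0, 'opening': 0.0928393780480381}
```

View pics/scene0.png

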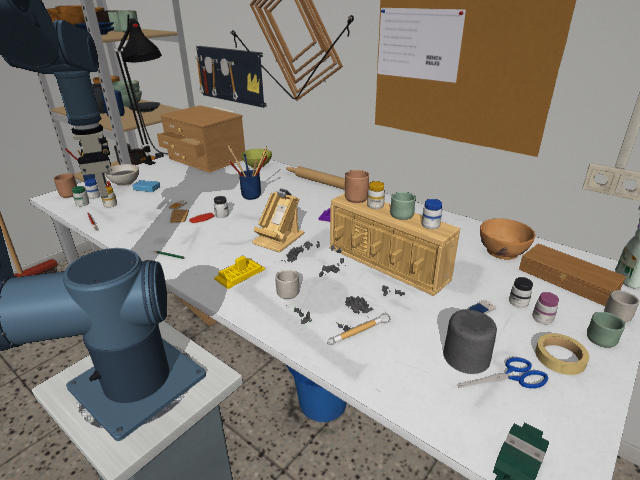

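View pics/top0.png

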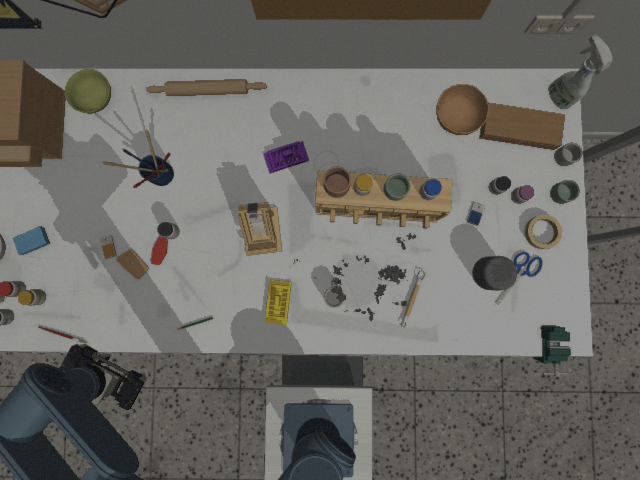

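The scene view shows the rack at (395,240), the tray at (278,222), the cup at (287,284), the pot at (470,340) and the jar at (220,207). In the top view the rack is at (385,197) and the tray at (260,228).

Things that could be taken for the cover, by scene pixel:
- slatted-looking cover at (361,236), second from the left
- plain covers at (340,225), (385,248), (408,260) and (432,270)
- yellow look-alike at (240,270)
- purple look-alike at (325,214)

I choose the one at (361,236) and will check it in a close crop.

```bash
python3 - <<'E'
import cv2,numpy as np
s=cv2.imread("pics/scene0.png");t=cv2.imread("pics/top0.png")
a=cv2.resize(s[180:300,320:470],(750,600),interpolation=cv2.INTER_CUBIC);cv2.imwrite("pics/c1.png",a)
b=cv2.resize(t[155:275,300:460],(800,600),interpolation=cv2.INTER_CUBIC)
cv2.imwrite("pics/c2.png",b)
c=np.hstack([cv2.resize(s[180:260,240:320],(400,400),interpolation=cv2.INTER_CUBIC),cv2.resize(t[190:270,225:305],(400,400),interpolation=cv2.INTER_CUBIC)])
cv2.imwrite("pics/c3.png",c)
E
```

```text
(no output)
```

View pics/c1.png

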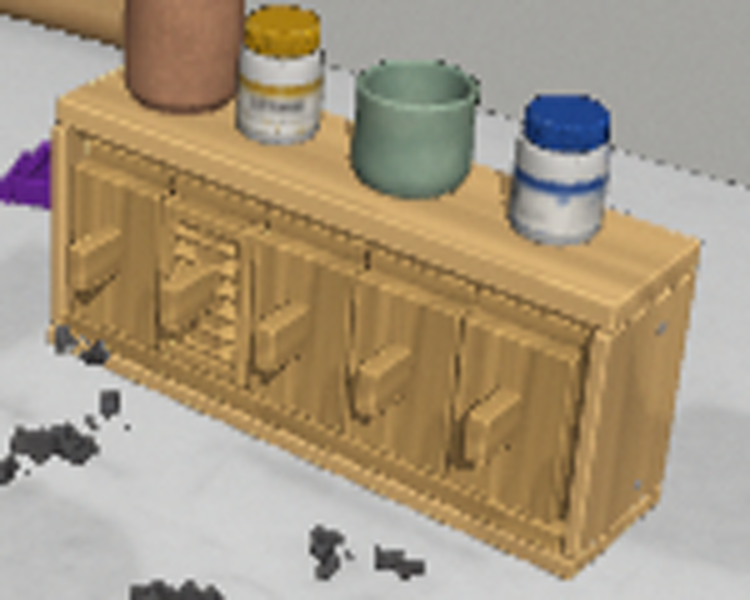

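View pics/c2.png

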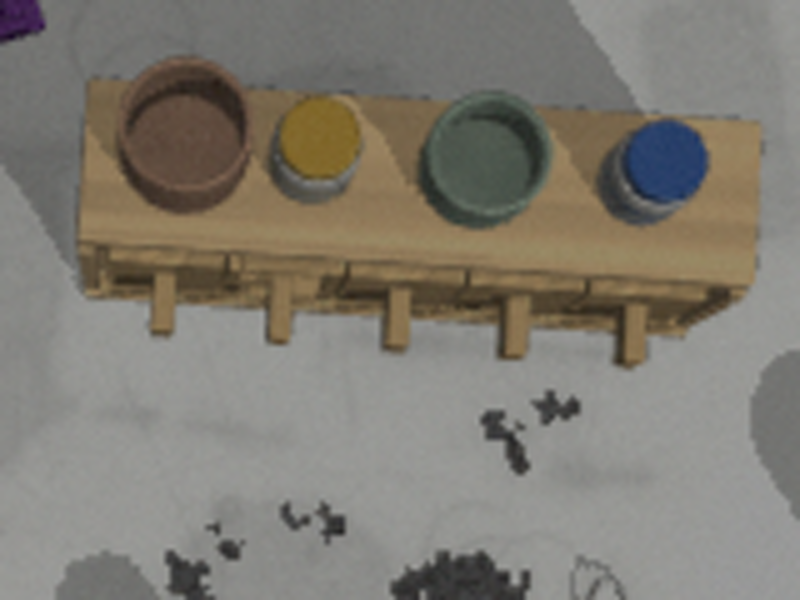

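View pics/c3.png

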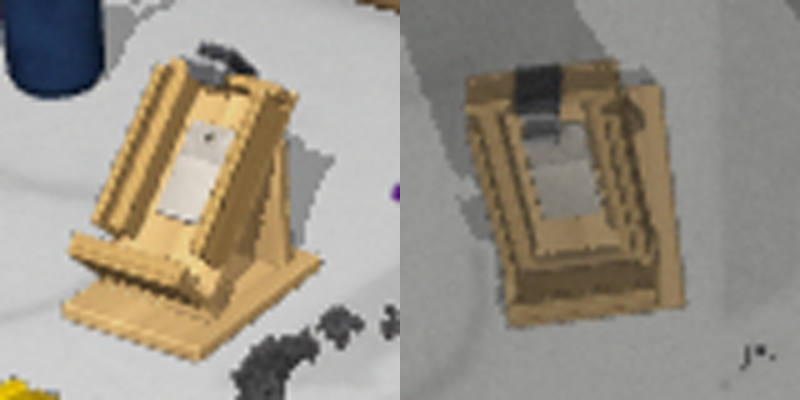

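The crop confirms the choice: the slatted cover is second from the left, at scene (361,236). That puts it at rack y=+68, and the yellow and purple look-alikes are elsewhere on the table. In the top crop the five pull tips are visible. The tray is empty, with the catch at its far upper end. Next I'll work out rough poses from the top view.

```bash
cat > h.py <<'E'
import numpy as np,cv2
from scipy.spatial.transform import Rotation as R
def cam(f):
    fl=240/np.tan(np.radians(f["fovy"])/2); return fl,f["cx"],f["cy"],np.array(f["world_to_cam"])
def ray(f,uv,z):
    fl,cx,cy,T=cam(f); d=T[:3,:3].T@np.array([(uv[0]-cx)/fl,(uv[1]-cy)/fl,1]); o=-T[:3,:3].T@T[:3,3]
    return o+d*(z-o[2])/d[2]
def proj(f,P):
    fl,cx,cy,T=cam(f); p=(np.atleast_2d(P)@T[:3,:3].T+T[:3,3]); return np.c_[p[:,0]/p[:,2]*fl+cx,p[:,1]/p[:,2]*fl+cy]
def fit(loc,w): # 2D rigid: yaw, origin
    loc,w=np.array(loc)[:,:2],np.array(w)[:,:2]; a,b=loc-loc.mean(0),w-w.mean(0)
    y=np.arctan2((a[:,0]*b[:,1]-a[:,1]*b[:,0]).sum(),(a*b).sum()); c,s=np.cos(y),np.sin(y)
    o=w.mean(0)-np.array([[c,-s],[s,c]])@loc.mean(0); res=w-o-loc@np.array([[c,-s],[s,c]]).T
    return y,o,res
def qR(q): return R.from_quat(np.r_[q[1:],q[0]])
def rows(p0,R0,targets,cl):
    """targets: (grasp-independent) list of (tcp pos, Rot, n rows); prints rounded rows"""
    p,r=np.array(p0,float),R0; out=[]
    for P,Q,n in targets:
        for k in range(n,0,-1):
            dv=r.inv().apply((P-p)/k)*100; dr=(r.inv()*Q).as_rotvec()/k
            dv,dr=dv.round(2),dr.round(3); out.append([cl,*dv.tolist(),*dr.tolist()])
            p=p+r.apply(dv/100); r=r*R.from_rotvec(dr)
    print(str(out).replace(' ','')); return p,r
E
python3 - <<'E'
from plant import bot
from h import *
t=bot.grab_frame("top")
c=lambda x,y:(300+x/5-.4,155+y/5-.4)
pl=[c(161,326),c(279,335),c(396,345),c(514,352),c(630,360)]
W=[ray(t,p,.099) for p in pl]
y,o,r=fit([(-.044,v) for v in(.136,.068,0,-.068,-.136)],W); print("pulls",np.degrees(y),o,r.round(4).tolist())
W=[ray(t,c(80,240),.168),ray(t,c(755,283),.168)]
y,o,r=fit([(-.006,.186),(-.006,-.186)],W); print("board",np.degrees(y),o,r.round(4).tolist())
d=lambda x,y:(225+(x-400)/5-.4,190+y/5-.4)
# tray: strip front top corners (mid) and base front corners
for n,p,z in(("baseFL",d(510,325),.01),("baseFR",d(685,305),.01),("baseBR",d(660,88),.01),("stripL",d(515,275),.065),("stripR",d(660,262),.065),("stripbackmid",d(590,258),.06)): print(n,ray(t,p,z).round(4))
E
```

```text
pulls -3.862289969259651 [ 0.67643316 -0.17507629] [[0.0003, -0.0005], [0.0, -0.0007], [-0.0008, -0.0001], [0.0001, -0.0], [0.0004, 0.0014]]
board -3.397359662171226 [ 0.67551554 -0.17655827] [[-0.0001, -0.0015], [0.0001, 0.0015]]
baseFL [0.5444 0.2232 0.01  ]
baseFR [0.5574 0.116  0.01  ]
baseBR [0.6917 0.1336 0.01  ]
stripL [0.5712 0.2109 0.065 ]
stripR [0.5795 0.1253 0.065 ]
stripbackmid [0.582  0.1675 0.06  ]
```

```bash
cat >> h.py <<'E'
def tool(yaw,lean): # lean: fingers forward of straight down (rad), y along the furniture's y
    c,s=np.cos(yaw),np.sin(yaw); f=np.array([c,s,0]);y=np.array([-s,c,0]);z=f*np.sin(lean)-np.array([0,0,1])*np.cos(lean)
    return R.from_matrix(np.c_[np.cross(y,z),y,z])
def fr(yaw,o): 
    return R.from_euler('z',yaw),np.array([o[0],o[1],0.])
E
python3 - <<'E'
from plant import bot
from h import *
w=bot.grab_frame("wrist");o=bot.get_obs();r=qR(o["ee_rot"]);T=np.array(w["world_to_cam"])
C=-T[:3,:3].T@T[:3,3]; rc=r.inv()*R.from_matrix(T[:3,:3].T); pc=r.inv().apply(C-o["tcp_pos"]); print("cam in tool",pc.round(4),rc.as_matrix().round(3).tolist())
np.savez("camtool.npz",p=pc,m=rc.as_matrix())
def view(P,Q,pts):
    M=(Q*rc).as_matrix(); Cw=P+Q.apply(pc); T=np.eye(4);T[:3,:3]=M.T;T[:3,3]=-M.T@Cw
    return proj(dict(w,world_to_cam=T),pts).round(0).tolist()
Pt=np.array([.50,.165,.33]);Q=tool(np.radians(6.5),np.radians(20))
print(view(Pt,Q,[[.577,.168,.06],[.65,.168,.14],[.66,.13,.14],[.66,.21,.14],[.571,.211,.065],[.58,.125,.065]]))
Rr,ro=fr(np.radians(-3.6),(.676,-.176)); Q2=tool(np.radians(-3.6),np.radians(35)); g=Rr.apply([-.034,.068,.084])+ro
P2=g+Q2.apply([0,0,.019-.12]); print("pre",P2,view(P2,Q2,[g,Rr.apply([-.044,.061,.099])+ro,Rr.apply([-.044,.075,.069])+ro]))
rows(o["tcp_pos"],r,[(np.array([.33,.40,.35]),r,5),(Pt,Q,9)],0.1)
E
```

```text
cam in tool [ 0.0761  0.001  -0.1657] [[0.0, -0.962, -0.274], [1.0, 0.0, -0.0], [0.0, -0.274, 0.962]]
[[318.0, 183.0], [311.0, 267.0], [279.0, 271.0], [344.0, 276.0], [353.0, 184.0], [284.0, 183.0]]
pre [ 0.58851994 -0.10236177  0.16673436] [[322.0, 237.0], [313.0, 244.0], [331.0, 214.0]]
[[0.1,-2.3,-0.89,-2.63,0.0,0.0,0.0],[0.1,-2.31,-0.88,-2.64,0.0,0.0,0.0],[0.1,-2.3,-0.89,-2.63,0.0,0.0,0.0],[0.1,-2.31,-0.88,-2.64,0.0,0.0,0.0],[0.1,-2.3,-0.89,-2.63,0.0,0.0,0.0],[0.1,-2.86,-1.48,0.22,-0.011,-0.038,-0.064],[0.1,-2.75,-1.67,0.31,-0.011,-0.038,-0.064],[0.1,-2.62,-1.84,0.4,-0.011,-0.038,-0.064],[0.1,-2.49,-2.01,0.47,-0.011,-0.038,-0.064],[0.1,-2.33,-2.17,0.54,-0.012,-0.038,-0.063],[0.1,-2.17,-2.32,0.6,-0.011,-0.038,-0.063],[0.1,-1.99,-2.46,0.65,-0.012,-0.037,-0.064],[0.1,-1.81,-2.59,0.69,-0.011,-0.038,-0.063],[0.1,-1.61,-2.7,0.72,-0.012,-0.037,-0.064]]
```

Request:
move_arm(moves=[[0.1,-2.3,-0.89,-2.63,0,0,0],[0.1,-2.3,-0.88,-2.64,0,0,0],[0.1,-2.3,-0.89,-2.63,0,0,0],[0.1,-2.3,-0.88,-2.64,0,0,0],[0.1,-2.3,-0.89,-2.63,0,0,0],[0.1,-2.86,-1.48,0.22,-0.011,-0.038,-0.064],[0.1,-2.75,-1.67,0.31,-0.011,-0.038,-0.064],[0.1,-2.62,-1.84,0.4,-0.011,-0.038,-0.064],[0.1,-2.49,-2.01,0.47,-0.011,-0.038,-0.064],[0.1,-2.33,-2.17,0.54,-0.012,-0.038,-0.063],[0.1,-2.17,-2.32,0.6,-0.011,-0.038,-0.063],[0.1,-1.99,-2.46,0.65,-0.012,-0.037,-0.064],[0.1,-1.81,-2.59,0.69,-0.011,-0.038,-0.063],[0.1,-1.61,-2.7,0.72,-0.012,-0.037,-0.064],[0.1,0,0,3,0,0,0],[0.1,0,0,3,0,0,0],[0.1,0,0,3,0,0,0],[0.1,0,0,0,0,0,0],[0.1,0,0,0,0,0,0]])

```text
clock: 2.15
tcp_pos: [0.5302, 0.1687, 0.2458]
ee_rot: [0.173, -0.056, 0.983, 0.01]
ft_force: [0.7, 0.3, 0.3]
opening: 0.042
grasp_force: 0.0
```

```bash
python3 - <<'E'
from plant import bot
from h import *
import pickle
w=bot.grab_frame("wrist");o=bot.get_obs();pickle.dump(w,open("w1.pkl","wb"))
print(o["tcp_pos"],o["clock"],o["opening"],o["joints"])
uv=proj(w,np.array([[.577,.168,.06],[.65,.168,.14]]));print(uv)
x0,y0=[int(v) for v in uv.mean(0)-[100,75]];x0=max(x0,0);y0=max(y0,0);print(x0,y0)
im=w["frame"][:,:,::-1][y0:y0+150,x0:x0+200];cv2.imwrite("pics/w1.png",cv2.resize(im,(800,600),interpolation=cv2.INTER_CUBIC))
E
```

```text
[0.53078232 0.16891182 0.2470636 ] 2.2 0.041956906803434 [ 0.10561067  0.04110659  1.78061821  0.0040293   0.96911162 -1.58052064]
[[316.77581822 193.91042565]
 [307.77389651 300.6143918 ]]
212 172
```

View pics/w1.png

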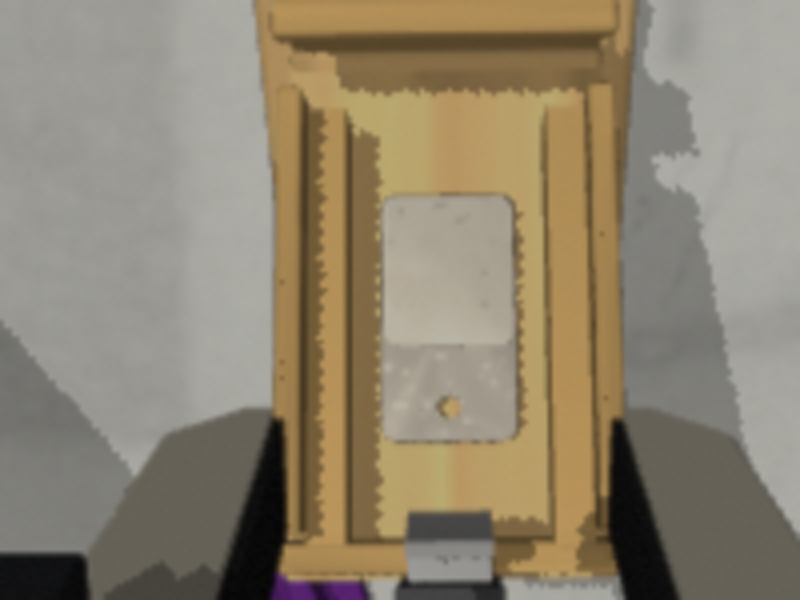

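The wrist view shows the tray from above. The strip's front top edge runs from crop (275,35) to (612,33). The cheek inner edges are at crop x≈302 and x≈588–601, between y≈90 and 530, and the catch nose is at (450,512).

```bash
python3 - <<'E'
from h import *
import pickle
w=pickle.load(open("w1.pkl","rb")); c=lambda x,y:(212+x/4-.4,172+y/4-.4); s=.70710678
L=[];W=[]
for uv,(x,y,z) in [((302,90),(-2,-36,19)),((588,88),(-2,36,19)),((302,532),(-2,-36,131)),((601,532),(-2,36,131)),((275,36),(-12,-43,9)),((612,34),(-12,43,9)),((450,512),(0,0,126))]:
    h=.05+(z-x)*s/1000; L.append(((x+z)*s/1000,y/1000)); W.append(ray(w,c(*uv),h))
y,o,r=fit(L,W);print(np.degrees(y),o,(r*1000).round(1).tolist())
y,o,r=fit(L[:4],W[:4]);print(np.degrees(y),o,(r*1000).round(1).tolist())
E
```

```text
7.290759266157685 [0.56026833 0.17233008] [[1.2, -0.2], [1.6, 0.3], [-1.9, 0.4], [-0.9, 0.1], [-0.0, 1.1], [0.9, -1.6], [-0.9, -0.0]]
7.248694757154691 [0.56026218 0.17249765] [[1.2, -0.4], [1.5, 0.1], [-1.9, 0.3], [-0.9, -0.0]]
```

```bash
python3 - <<'E'
from plant import bot
from h import *
o=bot.get_obs();r=qR(o["ee_rot"])
Rr,ro=fr(np.radians(-3.6),(.676,-.176)); Q2=tool(np.radians(-3.6),np.radians(35)); g=Rr.apply([-.034,.068,.084])+ro
P2=g+Q2.apply([0,0,.019-.12]); print(P2)
rows(o["tcp_pos"],r,[(np.array([.48,.10,.29]),r,3),(P2,Q2,9)],0.1)
E
```

```text
[ 0.58851994 -0.10236177  0.16673436]
[[0.1,1.33,-2.09,-2.01,0.0,0.0,0.0],[0.1,1.33,-2.09,-2.01,0.0,0.0,0.0],[0.1,1.34,-2.09,-2.02,0.0,0.0,0.0],[0.1,-0.42,-2.37,1.61,0.009,-0.029,0.017],[0.1,-0.41,-2.35,1.64,0.009,-0.029,0.017],[0.1,-0.4,-2.33,1.68,0.009,-0.029,0.018],[0.1,-0.39,-2.31,1.71,0.009,-0.029,0.017],[0.1,-0.38,-2.28,1.74,0.009,-0.029,0.018],[0.1,-0.37,-2.26,1.77,0.009,-0.029,0.017],[0.1,-0.36,-2.24,1.8,0.01,-0.029,0.018],[0.1,-0.35,-2.21,1.83,0.009,-0.028,0.017],[0.1,-0.33,-2.19,1.86,0.01,-0.029,0.018]]
```

Request:
move_arm(moves=[[0.1,1.33,-2.09,-2.01,0,0,0],[0.1,1.33,-2.09,-2.01,0,0,0],[0.1,1.34,-2.09,-2.02,0,0,0],[0.1,-0.42,-2.37,1.61,0.009,-0.029,0.017],[0.1,-0.41,-2.35,1.64,0.009,-0.029,0.017],[0.1,-0.4,-2.33,1.68,0.009,-0.029,0.018],[0.1,-0.39,-2.31,1.71,0.009,-0.029,0.017],[0.1,-0.38,-2.28,1.74,0.009,-0.029,0.018],[0.1,-0.37,-2.26,1.77,0.009,-0.029,0.017],[0.1,-0.36,-2.24,1.8,0.01,-0.029,0.018],[0.1,-0.35,-2.21,1.83,0.009,-0.028,0.017],[0.1,-0.33,-2.19,1.86,0.01,-0.029,0.018],[0.1,0,0,0,0,0,0],[0.1,0,0,0,0,0,0]])

```text
clock: 3.6
tcp_pos: [0.5885, -0.1025, 0.1668]
ee_rot: [0.301, 0.03, 0.953, -0.01]
ft_force: [-0.8, 0.3, -0.2]
opening: 0.0417
grasp_force: 0.0
```

```bash
python3 - <<'E'
from plant import bot
from h import *
import pickle
w=bot.grab_frame("wrist");o=bot.get_obs();pickle.dump(w,open("w2.pkl","wb"));t=bot.grab_frame("top")
Rr,ro=fr(np.radians(-3.6),(.676,-.176));g=Rr.apply([-.034,.068,.084])+ro
uv=proj(w,g)[0];print(o["tcp_pos"],o["ee_rot"],uv)
x0,y0=int(uv[0])-80,int(uv[1])-90;print(x0,y0)
A=cv2.resize(np.ascontiguousarray(w["frame"][y0:y0+180,x0:x0+160]),(533,600),interpolation=cv2.INTER_CUBIC)
c7,s7=np.cos(np.radians(7.27)),np.sin(np.radians(7.27));s=.70710678
P=[]
for x,y,z in [(-12,-43,9),(-12,43,9),(-4,-43,9),(-4,43,9),(-2,-36,19),(-2,36,19),(-2,-36,131),(-2,36,131)]:
    h=(x+z)*s/1000;y/=1000;P.append([.5603+c7*h-s7*y,.1724+s7*h+c7*y,.05+(z-x)*s/1000])
q=proj(t,np.array(P))
B=cv2.resize(np.ascontiguousarray(t["frame"][195:260,235:284]),None,fx=5.4,fy=5.4,interpolation=cv2.INTER_CUBIC)
for u,v in q: cv2.circle(B,(int((u-235+.5)*5.4),int((v-195+.5)*5.4)),2,(255,0,0),-1)
B=cv2.copyMakeBorder(B,0,600-B.shape[0],0,0,cv2.BORDER_CONSTANT)
cv2.imwrite("pics/w2.png",np.hstack([A,B])[:,:,::-1]);print(B.shape)
E
```

```text
[ 0.58853759 -0.10210943  0.1671554 ] [ 0.30092681  0.02975278  0.95313249 -0.00981258] [322.63299137 236.42706579]
242 146
(600, 265, 3)
```

View pics/w2.png

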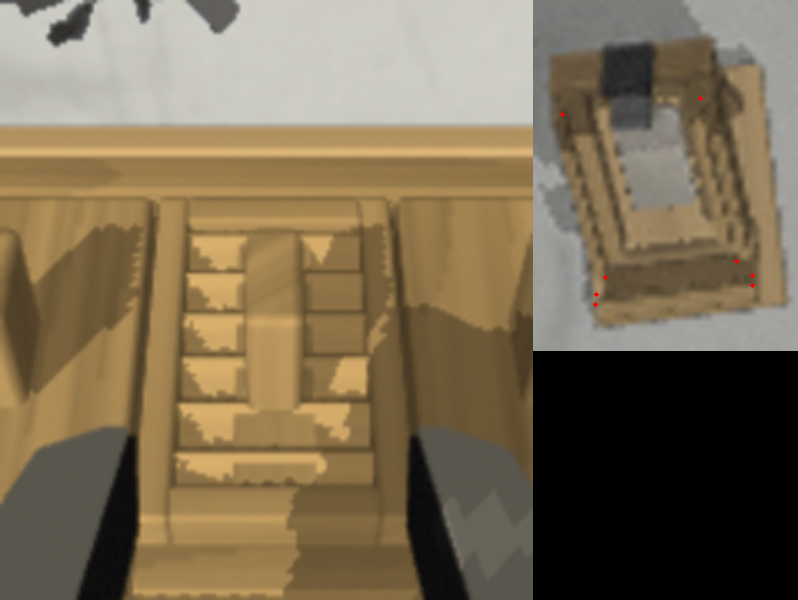

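The wrist view shows the slatted cover between two plain ones. The front-top edge of its pull is at crop (247..301, 318), centre about (274,318). The tray overlay points fall on the strip and cheeks in the top view.

```bash
python3 - <<'E'
from plant import bot
from h import *
import pickle
w=pickle.load(open("w2.pkl","rb")); k=3.3333;c=lambda x,y:(242+x/k-.35,146+y/k-.35)
yaw=np.radians(-3.7);Rr,ro=fr(yaw,(.676,-.176))
for uv,l,n in [((274,318),(-.044,.068,.099),"front top pull"),((274,406),(-.010,.068,.099),"pull root"),((247,318),(-.044,.061,.099),"pull -y"),((301,318),(-.044,.075,.099),"pull +y"),((153,200),(-.010,.034,.026),"gap R low"),((390,200),(-.010,.102,.026),"gap L low"),((270,156),(-.012,.068,.026),"kerb front top"),((135,545),(-.010,.035,.130),"lip r")]:
    m=ray(w,c(*uv),l[2]); print(n,(Rr.inv().apply(m-ro)-l).round(4)*1000)
E
```

```text
front top pull [-3.1  0.9  0. ]
pull root [-2.3  1.   0. ]
pull -y [-3.1  1.9  0. ]
pull +y [-3.2 -0.1  0. ]
gap R low [ 0.6  0.2 -0. ]
gap L low [ 0.5  0.3 -0. ]
kerb front top [-14.8  -0.2  -0. ]
lip r [10.6  1.   0. ]
```

```bash
python3 - <<'E'
from plant import bot
from h import *
o=bot.get_obs();r=qR(o["ee_rot"])
yaw=np.radians(-3.7);Rr,ro=fr(yaw,(.6745,-.1753)); Q=tool(yaw,np.radians(35)); g=Rr.apply([-.033,.068,.084])+ro
rows(o["tcp_pos"],r,[(g+Q.apply([0,0,.019-.05]),Q,4),(g+Q.apply([0,0,.019]),Q,5)],0.1)
print(g+Q.apply([0,0,.019]))
E
```

```text
[[0.1,0.02,0.01,1.75,0.0,0.0,0.001],[0.1,0.02,0.01,1.76,0.0,0.0,0.001],[0.1,0.02,0.0,1.75,0.0,0.001,0.0],[0.1,0.02,0.01,1.76,0.0,0.0,0.001],[0.1,-0.0,-0.0,1.0,0.0,0.0,-0.0],[0.1,-0.0,-0.0,1.0,0.0,0.0,-0.0],[0.1,-0.0,-0.0,1.0,0.0,0.0,-0.0],[0.1,-0.0,-0.0,1.0,0.0,0.0,-0.0],[0.1,-0.0,-0.01,1.0,0.0,0.0,-0.0]]
[ 0.65683222 -0.10601544  0.06843611]
```

Request:
move_arm(moves=[[0.1,0.02,0.01,1.75,0,0,0.001],[0.1,0.02,0.01,1.76,0,0,0.001],[0.1,0.02,0,1.75,0,0.001,0],[0.1,0.02,0.01,1.76,0,0,0.001],[0.1,0,0,1.0,0,0,0],[0.1,0,0,1.0,0,0,0],[0.1,0,0,1.0,0,0,0],[0.1,0,0,1.0,0,0,0],[0.1,0,-0.01,1.0,0,0,0],[0.1,0,0,0,0,0,0],[0.5,0,0,0,0,0,0],[0.7,0,0,0,0,0,0],[0.8,0,0,0,0,0,0],[1,0,0,0,0,0,0],[1,0,0,0,0,0,0],[1,0,0,0,0,0,0]])

```text
clock: 5.3
tcp_pos: [0.6563, -0.1067, 0.067]
ee_rot: [0.3, 0.032, 0.953, -0.009]
ft_force: [-3.6, 0.4, 5.2]
opening: 0.0137
grasp_force: 30.0
```

```bash
python3 - <<'E'
from plant import bot
from h import *
import pickle
o=bot.get_obs();r=qR(o["ee_rot"]);print(o["tcp_pos"],o["ee_rot"],o["ft_force"],o["opening"],o["grasp_force"])
yaw=np.radians(-3.7);Rr,ro=fr(yaw,(.6745,-.1753))
# cover frame (upright in rack) and tool in cover
C0=Rr.apply([0,.068,.012])+ro
pickle.dump((C0,Rr,o["tcp_pos"],r),open("grasp.pkl","wb"))
pt=Rr.inv().apply(o["tcp_pos"]-C0); rt=Rr.inv()*r; print("tcp in cover",pt)
piv=np.array([-.010,0,.014])
T=[]
def tcp(cpos,crot): return cpos+crot.apply(pt),crot*rt
def cover(th,up,fwd):
    q=R.from_euler('y',-np.radians(th)); c=piv-q.apply(piv)+np.array([-fwd,0,up]); return C0+Rr.apply(c),Rr*q
for th,up,fwd,n in [(0,.002,0,2),(15,.002,0,8),(15,.035,.003,4),(15,.06,.06,4),(8,.12,.12,4)]:
    T.append((*tcp(*cover(th,up,fwd)),n))
rows(o["tcp_pos"],r,T,1.0)
E
```

```text
[ 0.65626602 -0.10669193  0.06704015] [ 0.30012781  0.03164646  0.95332824 -0.00933131] [-3.58351494  0.39399402  5.21029589] 0.013682527211089882 29.995694160461426
tcp in cover [-0.02262341 -0.00071162  0.05504015]
[[1.0,-0.06,0.0,-0.08,0.0,0.0,0.0],[1.0,-0.05,0.0,-0.08,0.0,0.0,0.0],[1.0,0.14,-0.0,-0.03,-0.0,-0.033,-0.0],[1.0,0.14,-0.0,-0.03,-0.0,-0.033,-0.0],[1.0,0.13,-0.0,-0.03,-0.0,-0.033,-0.0],[1.0,0.13,-0.0,-0.04,-0.0,-0.033,-0.0],[1.0,0.13,-0.0,-0.04,-0.0,-0.032,-0.0],[1.0,0.13,-0.0,-0.05,-0.0,-0.033,-0.0],[1.0,0.13,-0.0,-0.05,-0.0,-0.032,0.0],[1.0,0.13,-0.0,-0.06,-0.0,-0.033,0.0],[1.0,-0.58,0.0,-0.59,-0.0,0.0,0.0],[1.0,-0.58,0.0,-0.59,-0.0,0.0,0.0],[1.0,-0.58,0.0,-0.59,-0.0,0.0,0.0],[1.0,-0.59,0.0,-0.58,-0.0,0.0,0.0],[1.0,0.44,-0.0,-1.49,-0.0,0.0,0.0],[1.0,0.44,-0.0,-1.49,-0.0,0.0,0.0],[1.0,0.44,-0.0,-1.5,-0.0,0.0,0.0],[1.0,0.43,-0.0,-1.49,-0.0,0.0,0.0],[1.0,-0.3,-0.0,-2.07,-0.0,0.031,0.0],[1.0,-0.24,-0.0,-2.07,-0.0,0.03,0.0],[1.0,-0.18,-0.0,-2.08,-0.0,0.031,0.0],[1.0,-0.12,-0.0,-2.09,-0.0,0.03,-0.0]]
```

Request:
move_arm(moves=[[1,-0.06,0,-0.08,0,0,0],[1,-0.05,0,-0.08,0,0,0],[1,0.14,0,-0.03,0,-0.033,0],[1,0.14,0,-0.03,0,-0.033,0],[1,0.13,0,-0.03,0,-0.033,0],[1,0.13,0,-0.04,0,-0.033,0],[1,0.13,0,-0.04,0,-0.032,0],[1,0.13,0,-0.05,0,-0.033,0],[1,0.13,0,-0.05,0,-0.032,0],[1,0.13,0,-0.06,0,-0.033,0],[1,0,0,0,0,0,0]])

```text
clock: 6.4
tcp_pos: [0.6595, -0.1039, 0.1094]
ee_rot: [0.355, 0.043, 0.934, -0.017]
ft_force: [-11.1, -21.0, -37.9]
opening: 0.0107
grasp_force: 34.0
```

```bash
python3 - <<'E'
from plant import bot
from h import *
o=bot.get_obs();print({k:np.round(v,4) for k,v in o.items()})
w=bot.grab_frame("wrist");s=bot.grab_frame("scene")
A=cv2.resize(w["frame"],(400,300));B=cv2.resize(s["frame"][150:300,280:480],(400,300))
C=w["frame"][120:480,170:480]
cv2.imwrite("pics/w3.png",np.hstack([cv2.resize(C,(400,465)),cv2.resize(s["frame"][130:320,300:463],(400,465))])[:,:,::-1])
E
```

```text
{'clock': np.float64(6.4), 'joints': array([-0.4557,  0.3002,  2.075 ,  1.2774,  0.2479, -3.1168]), 'qd': array([-0.0008, -0.012 , -0.0032,  0.0009,  0.0254,  0.0023]), 'joint_torque': array([ 1.41422e+01, -6.26494e+01, -3.95923e+01,  3.82270e+00,
        7.13910e+00,  2.81000e-02]), 'tcp_pos': array([ 0.6595, -0.1039,  0.1094]), 'ee_rot': array([ 0.3548,  0.0432,  0.9338, -0.0171]), 'ft_force': array([-11.1349, -20.9898, -37.8654]), 'ft_torque': array([-2.33  ,  6.4942, -2.5682]), 'grasp_force': np.float64(34.0487), 'opening': np.float64(0.0107)}
```

View pics/w3.png

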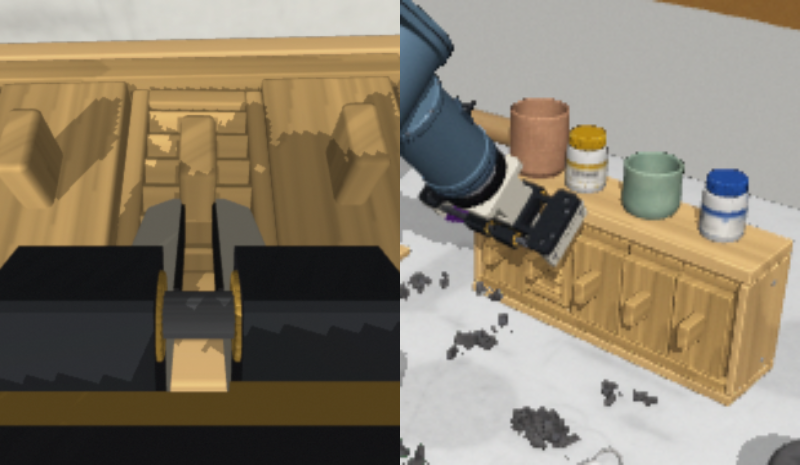

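Joint 5 is near its lower limit and joint 6 is at its own, so 35° of lean is too much here. The picture shows the cover still seated, with only the fingertips on its pull. I'll open and back off, then regrip with less lean.

Request:
move_arm(moves=[[0.5,0,0,0,0,0,0],[0.1,0,0,0,0,0,0],[0.1,0,0,0,0,0,0],[0.1,0,0,-1,0,0,0],[0.1,0,0,-1.5,0,0,0],[0.1,0,0,-1.5,0,0,0],[0.1,0,0,-1.5,0,0.03,0],[0.1,0,0,-1.5,0,0.04,0],[0.1,0,0,-1.5,0,0.05,0],[0.1,0,0,-1.5,0,0.06,0],[0.1,0,0,0,0,0.06,0],[0.1,0,0,0,0,0.06,0],[0.1,0,0,0,0,0,0]])

```text
clock: 7.8
tcp_pos: [0.607, -0.0955, 0.2021]
ee_rot: [0.226, 0.04, 0.973, -0.009]
ft_force: [1.3, -0.8, -0.8]
opening: 0.0419
grasp_force: 0.0
```

```bash
cat >> h.py <<'E'
def fk(j,m):
    a,h,L1,L2,T,e=m; Z=R.from_euler('z',j[0]); f=lambda r,z: Z.apply([r,0,z]); s,c=np.sin,np.cos
    q=j[1]+j[2]; wc=f(a+L1*s(j[1])+L2*s(q)+e*c(q), h+L1*c(j[1])+L2*c(q)-e*s(q))
    Rt=Z*R.from_euler('y',q)*R.from_euler('z',j[3])*R.from_euler('y',j[4])*R.from_euler('z',j[5])
    return wc+Rt.apply([0,0,T]),Rt
D=[([9.02180186e-01,2.59199753e-01,1.53580240e+00,0,1.34801337,-.2028],[.24676,.49108,.2190]),
([.10561067,.04110659,1.78061821,.0040293,.96911162,-1.58052],[.5306,.16887,.2463]),
([-.4557,.3002,2.075,1.2774,.2479,-3.1168],[.6595,-.1039,.1094])]
E
python3 - <<'E'
from plant import bot
from h import *
from scipy.optimize import least_squares
o=bot.get_obs();print({k:np.round(v,4) for k,v in o.items() if k in("clock","joints","tcp_pos","ee_rot","ft_force","opening")})
D.append((o["joints"],o["tcp_pos"]))
print([(fk(j,[0,.2,.4,.4,.2,0])[1].as_matrix()[:,2].round(3)) for j,_ in D], qR(o["ee_rot"]).as_matrix().round(3).tolist(),fk(o["joints"],[0]*6)[1].as_matrix().round(3).tolist())
res=least_squares(lambda m:np.concatenate([(fk(j,m)[0]-p) for j,p in D]+[1e-3*(m-[0,.2,.4,.4,.25,0])]),[0,.2,.4,.4,.25,0])
print(res.x.round(4),(res.fun*1000).round(1))
E
```

```text
{'clock': np.float64(7.8), 'joints': array([-0.4298,  0.1317,  1.8355,  0.2219,  0.755 , -2.0476]), 'tcp_pos': array([ 0.607 , -0.0955,  0.2021]), 'ee_rot': array([ 0.2258,  0.0402,  0.9733, -0.0088]), 'ft_force': array([ 1.336 , -0.7576, -0.8346]), 'opening': np.float64(0.0419)}
[array([-0.001, -0.001, -1.   ]), array([ 0.341,  0.04 , -0.939]), array([ 0.661, -0.062, -0.748]), array([ 0.439, -0.035, -0.898])] [[-0.895, 0.082, 0.439], [0.074, 0.997, -0.035], [-0.44, 0.001, -0.898]] [[-0.082, -0.895, 0.439], [-0.997, 0.074, -0.035], [-0.001, -0.44, -0.898]]
[-0.5406  0.5113  1.3015  0.8771  0.8822  0.5098] [  83.9  -72.5  -23.9    5.1 -109.1   25.3    0.4   11.3    0.2    0.7
  -36.7   -1.6   -0.5    0.3    0.9    0.5    0.6    0.5]
```

```bash
sed -i 's/a,h,L1,L2,T,e=m;/a,h,L1,L2,T,e,d=m;/; s/f=lambda r,z: Z.apply(\[r,0,z\])/f=lambda r,z: Z.apply([r,d,z])/' h.py
cat >> h.py <<'E'
D.append(([-.4298,.1317,1.8355,.2219,.755,-2.0476],[.607,-.0955,.2021]))
E
python3 - <<'E'
from h import *
from scipy.optimize import least_squares
x0=np.array([0,.15,.42,.4,.25,0,.11])
res=least_squares(lambda m:np.concatenate([(fk(j,m)[0]-p) for j,p in D]+[1e-2*(m-x0)]),x0)
print(res.x.round(4),(res.fun*1000).round(1))
np.save("m.npy",res.x)
E
```

```text
[0.0026 0.2206 0.5299 0.4237 0.3643 0.0576 0.111 ] [-0.3  0.  -0.8  0.2  0.3  0.7 -0.1 -0.3 -0.1 -0.2 -0.1  0.1  0.   0.7
  1.1  0.2  1.1  0.6  0. ]
```

```bash
cat >> h.py <<'E'
import os
m=np.load("m.npy") if os.path.exists("m.npy") else None
LO=np.array([-3.14,-.91,.19,-1.22,.22,-3.12]);HI=np.array([3.14,2.08,2.58,4.36,2.71,3.12])
RX=R.from_euler('z',-np.pi/2)
def _off():
    # constant between fk tool x and real tool x from the 4th sample
    r=qR(np.array([.2258,.0402,.9733,-.0088])); return fk(D[3][0],m)[1].inv()*r
def ik(P,Q,j0):
    from scipy.optimize import least_squares
    O=_off(); O=R.from_euler('z',O.as_euler('zyx')[0])
    f=lambda j:(lambda a:np.r_[(a[0]-P)*10,((a[1]*O).inv()*Q).as_rotvec()])(fk(j,m))
    s=least_squares(f,np.clip(j0,LO+1e-3,HI-1e-3),bounds=(LO,HI)); return s.x,np.abs(s.fun).max()
yR=np.radians(-3.7);Rr,ro=fr(yR,(.6745,-.1753));C0=Rr.apply([0,.068,.012])+ro;PIV=np.array([-.010,0,.014])
def cov_rack(th,up,fwd):
    q=R.from_euler('y',-np.radians(th)); return C0+Rr.apply(PIV-q.apply(PIV)+np.array([-fwd,0,up])),Rr*q
yT=np.radians(7.27);RT=R.from_euler('z',yT)*R.from_euler('y',np.pi/4);T0=np.array([.5603,.1724,.05])
def cov_tray(ph,tx,tz): # tongue centre at tray (tx,tz) mm, top raised ph deg, tongue at cover (6,0)
    q=R.from_euler('y',-np.radians(ph)); c=np.array([tx,0,tz])/1000-q.apply([.006,0,0]); return T0+RT.apply(c),RT*q
def grip(lean,gx=-.036,gz=.072): # tcp in cover
    r=tool(0,np.radians(lean)); return np.array([gx,0,gz])+r.apply([0,0,.019]),r
def tcp(c,g): return c[0]+c[1].apply(g[0]),c[1]*g[1]
E
python3 - <<'E'
from h import *
j0=np.array(D[3][0])
for lean in(20,25,28,32):
    g=grip(lean);j=j0
    for n,c in [("rack0",cov_rack(0,0,0)),("8",cov_rack(8,.002,0)),("12",cov_rack(12,.002,0)),("15",cov_rack(15,.002,0)),("12up",cov_rack(12,.04,0)),("12out",cov_rack(12,.06,.06)),("tr25up",cov_tray(25,-24,70)),("tr25",cov_tray(25,8,3.5)),("tr10",cov_tray(10,7,2)),("tr0",cov_tray(0,6,0))]:
        best=min((ik(*tcp(c,g),s) for s in (j,j0,j0+[.1,0,0,-.3,0,.3])),key=lambda t:t[1]); 
        if best[1]<.01: j=best[0]
        print(lean,n,best[0].round(2).tolist(),round(best[1],3))
E
```

```text
20 rack0 [-0.39, 0.41, 1.79, 0.19, 0.61, -2.04] 0.0
20 8 [-0.43, 0.37, 1.94, 0.44, 0.41, -2.3] 0.0
20 12 [-0.45, 0.36, 2.01, 0.69, 0.32, -2.57] 0.0
20 15 [-0.46, 0.36, 2.06, 1.0, 0.27, -2.88] 0.0
20 12up [-0.45, 0.3, 1.97, 0.54, 0.4, -2.4] 0.0
20 12out [-0.51, 0.17, 2.09, 0.57, 0.43, -2.48] 0.0
20 tr25up [0.11, 0.38, 1.46, 0.0, 1.3, -1.59] 0.0
20 tr25 [0.11, 0.4, 1.61, 0.0, 1.13, -1.59] 0.0
20 tr10 [0.11, 0.59, 1.32, -0.0, 1.49, -1.59] 0.0
20 tr0 [0.11, 0.73, 1.12, -0.01, 1.72, -1.58] 0.0
25 rack0 [-0.41, 0.39, 1.87, 0.31, 0.49, -2.16] 0.0
25 8 [-0.45, 0.36, 2.01, 0.75, 0.3, -2.62] 0.0
25 12 [-0.47, 0.36, 2.08, 1.2, 0.26, -3.09] 0.0
25 15 [-0.47, 0.36, 2.09, 1.24, 0.25, -3.12] 0.049
25 12up [-0.47, 0.29, 2.05, 0.89, 0.31, -2.77] 0.0
25 12out [-0.54, 0.16, 2.16, 0.89, 0.36, -2.82] 0.0
25 tr25up [0.11, 0.33, 1.54, 0.0, 1.19, -1.59] 0.0
25 tr25 [0.11, 0.36, 1.69, 0.0, 1.01, -1.59] 0.0
25 tr10 [0.11, 0.54, 1.4, -0.0, 1.38, -1.59] 0.0
25 tr0 [0.11, 0.67, 1.21, -0.01, 1.61, -1.59] 0.0
28 rack0 [-0.42, 0.38, 1.92, 0.42, 0.42, -2.28] 0.0
28 8 [-0.46, 0.36, 2.05, 1.05, 0.27, -2.93] 0.0
28 12 
[... 199 characters left out ...]
 tr25up [0.11, 0.3, 1.58, 0.0, 1.12, -1.59] 0.0
28 tr25 [0.11, 0.33, 1.73, 0.0, 0.94, -1.59] 0.0
28 tr10 [0.11, 0.51, 1.45, -0.0, 1.31, -1.59] 0.0
28 tr0 [0.11, 0.64, 1.25, -0.0, 1.54, -1.59] 0.0
32 rack0 [-0.44, 0.37, 1.98, 0.64, 0.33, -2.51] 0.0
32 8 [-0.47, 0.36, 2.08, 1.24, 0.25, -3.12] 0.04
32 12 [-0.46, 0.36, 2.08, 1.25, 0.25, -3.12] 0.11
32 15 [-0.46, 0.36, 2.09, 1.26, 0.24, -3.12] 0.163
32 12up [-0.48, 0.29, 2.1, 1.25, 0.28, -3.12] 0.059
32 12out [-0.55, 0.16, 2.21, 1.2, 0.33, -3.12] 0.058
32 tr25up [0.11, 0.26, 1.65, 0.01, 1.02, -1.59] 0.0
32 tr25 [0.1, 0.3, 1.79, 0.01, 0.84, -1.6] 0.0
32 tr10 [0.11, 0.47, 1.51, -0.0, 1.22, -1.59] 0.0
32 tr0 [0.11, 0.59, 1.32, -0.0, 1.45, -1.59] 0.0
```

The model fits to about 1 mm, and joint 6 is the limit here. A lean of 25° with an 11° tip is feasible. First I'll check how the cover sits now, with the predicted pull and face corners overlaid.

```bash
python3 - <<'E'
from plant import bot
from h import *
w=bot.grab_frame("wrist");o=bot.get_obs()
L=np.array([(-.044,-.007,.087),(-.044,.007,.087),(-.010,-.007,.087),(-.010,.007,.087),(-.044,-.007,.057),(-.044,.007,.057),(-.010,-.033,.014),(-.010,.033,.014),(-.01,-.033,.118),(-.01,.033,.118)])
uv=proj(w,Rr.apply(L)+C0);x0,y0=(uv.mean(0)-[66,60]).astype(int);print(x0,y0)
B=cv2.resize(np.ascontiguousarray(w["frame"][y0:y0+120,x0:x0+132]),None,fx=5,fy=5,interpolation=cv2.INTER_CUBIC)
for u,v in uv: cv2.circle(B,(int((u-x0+.5)*5),int((v-y0+.5)*5)),3,(255,0,0),-1)
cv2.imwrite("pics/w4.png",B[:,:,::-1])
rows(o["tcp_pos"],qR(o["ee_rot"]),[(lambda P,Q:(P+Q.apply([0,0,-.06]),Q,6))(*tcp((C0,Rr),grip(25))),(*tcp((C0,Rr),grip(25)),6)],.1)
print(tcp((C0,Rr),grip(25))[0])
E
```

```text
248 161
[[0.1,0.28,-0.13,1.34,-0.001,0.003,-0.003],[0.1,0.27,-0.13,1.34,-0.001,0.003,-0.003],[0.1,0.27,-0.13,1.34,-0.001,0.003,-0.003],[0.1,0.27,-0.13,1.34,-0.001,0.003,-0.003],[0.1,0.27,-0.13,1.35,-0.001,0.003,-0.002],[0.1,0.26,-0.13,1.34,-0.0,0.004,-0.003],[0.1,-0.0,0.0,1.0,-0.0,-0.0,0.0],[0.1,-0.0,0.0,1.0,-0.0,-0.0,0.0],[0.1,-0.0,0.0,1.0,-0.0,-0.0,0.0],[0.1,-0.0,0.0,1.0,-0.0,-0.0,0.0],[0.1,-0.0,0.0,1.0,-0.0,-0.0,0.0],[0.1,-0.0,0.01,1.0,-0.0,-0.0,0.0]]
[ 0.65097624 -0.10563675  0.06678015]
```

View pics/w4.png

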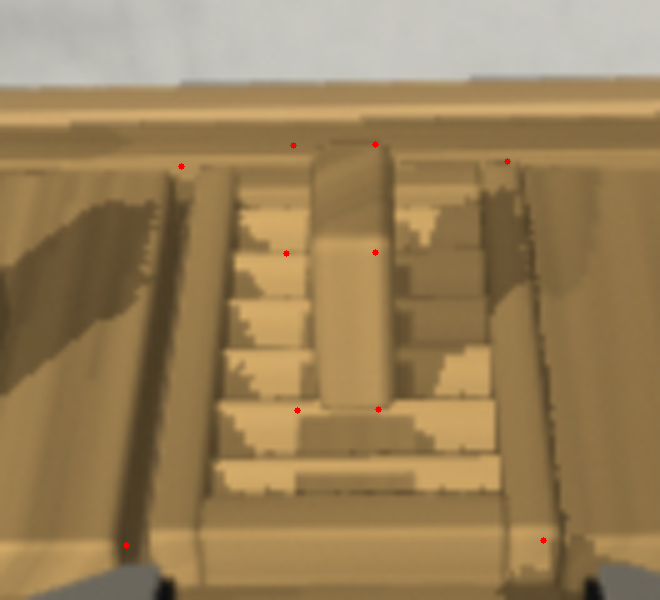

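The cover is upright and seated, but has slid about 2–3 mm to +y: its pull centre is at crop x≈350, predicted 334, and the gap is now on its right side. Closing the gripper at the slot's centre will re-centre it.

Request:
move_arm(moves=[[0.1,0.28,-0.12,1.34,-0.001,0.003,-0.003],[0.1,0.27,-0.12,1.34,-0.001,0.003,-0.003],[0.1,0.27,-0.12,1.34,-0.001,0.003,-0.003],[0.1,0.27,-0.12,1.34,-0.001,0.003,-0.003],[0.1,0.27,-0.12,1.35,-0.001,0.003,-0.002],[0.1,0.26,-0.12,1.34,0,0.004,-0.003],[0.1,0,0,1,0,0,0],[0.1,0,0,1,0,0,0],[0.1,0,0,1,0,0,0],[0.1,0,0,1,0,0,0],[0.1,0,0,1,0,0,0],[0.1,0,0,1,0,0,0],[0.5,0,0,0,0,0,0],[0.7,0,0,0,0,0,0],[0.8,0,0,0,0,0,0],[1,0,0,0,0,0,0],[1,0,0,0,0,0,0],[1,0,0,0,0,0,0]])

```text
clock: 9.65
tcp_pos: [0.649, -0.1046, 0.065]
ee_rot: [0.215, 0.033, 0.976, -0.006]
ft_force: [-0.9, 0.4, 2.7]
opening: 0.0139
grasp_force: 29.9
```

```bash
python3 - <<'E'
from plant import bot
from h import *
o=bot.get_obs();r=qR(o["ee_rot"]);p=o["tcp_pos"];print(p,o["joints"].round(2),o["ft_force"],o["opening"])
P,Q=tcp((C0,Rr),grip(25));print("dev",r.inv().apply(p-P)*1000,(r.inv()*Q).as_rotvec())
g=grip(25);P,Q=p,r
g=(Rr.inv().apply(p-C0),Rr.inv()*r); np.savez("g.npz",p=g[0],q=g[1].as_quat()); print(g[0])
rows(p,r,[(*tcp(cov_rack(th,up,f),g),n) for th,up,f,n in [(0,.0015,0,2),(4,.0015,0,5),(7.5,.0015,0,5),(11,.002,0,6)]],1)
E
```

```text
[ 0.64896965 -0.104555    0.06504173] [-0.41  0.39  1.87  0.31  0.49 -2.16] [-0.91166534  0.43914557  2.6745174 ] 0.013905803428286078
dev [2.61363092 0.9405593  0.70922017] [ 0.00085417 -0.00329966 -0.00338573]
[-0.03004247  0.00095001  0.05304173]
[[1,-0.03,0.0,-0.07,-0.0,0.0,0.0],[1,-0.03,0.0,-0.07,-0.0,0.0,0.0],[1,0.06,-0.0,0.01,-0.0,-0.014,-0.0],[1,0.06,-0.0,0.0,-0.0,-0.014,-0.0],[1,0.06,-0.0,0.0,-0.0,-0.014,-0.0],[1,0.06,-0.0,0.0,-0.0,-0.014,-0.0],[1,0.06,-0.0,0.01,-0.0,-0.014,-0.0],[1,0.05,-0.0,0.0,-0.0,-0.012,-0.0],[1,0.06,-0.0,0.0,-0.0,-0.012,-0.0],[1,0.05,-0.0,0.0,-0.0,-0.012,-0.0],[1,0.06,-0.0,0.01,-0.0,-0.012,-0.0],[1,0.05,-0.0,0.0,-0.0,-0.013,-0.0],[1,0.04,-0.0,-0.0,-0.0,-0.01,-0.0],[1,0.04,-0.0,-0.0,-0.0,-0.01,-0.0],[1,0.04,-0.0,-0.01,-0.0,-0.01,-0.0],[1,0.04,-0.0,-0.01,-0.0,-0.01,-0.0],[1,0.04,-0.0,-0.0,-0.0,-0.01,-0.0],[1,0.04,-0.0,-0.01,-0.001,-0.011,-0.0]]
```

Request:
move_arm(moves=[[1,-0.03,0,-0.07,0,0,0],[1,-0.03,0,-0.07,0,0,0],[1,0.06,0,0.01,0,-0.014,0],[1,0.06,0,0,0,-0.014,0],[1,0.06,0,0,0,-0.014,0],[1,0.06,0,0,0,-0.014,0],[1,0.06,0,0.01,0,-0.014,0],[1,0.05,0,0,0,-0.012,0],[1,0.06,0,0,0,-0.012,0],[1,0.05,0,0,0,-0.012,0],[1,0.06,0,0.01,0,-0.012,0],[1,0.05,0,0,0,-0.013,0],[1,0,0,0,0,0,0]])

```text
clock: 10.95
tcp_pos: [0.643, -0.1041, 0.0624]
ee_rot: [0.277, 0.033, 0.96, -0.008]
ft_force: [-0.4, 0.3, -1.3]
opening: 0.0137
grasp_force: 29.9
```

```bash
cat >> h.py <<'E'
def G():
    d=np.load("g.npz"); return d["p"],R.from_quat(d["q"])
E
python3 - <<'E'
from plant import bot
from h import *
o=bot.get_obs();r=qR(o["ee_rot"]);p=o["tcp_pos"];g=G();print(p,o["joints"].round(2),o["ft_force"].round(1),o["opening"])
P,Q=tcp(cov_rack(7.5,.0015,0),g);print("dev",r.inv().apply(p-P)*1000,(r.inv()*Q).as_rotvec())
E
```

```text
[ 0.64303676 -0.10406826  0.06236612] [-0.45  0.37  2.01  0.71  0.31 -2.58] [-0.4  0.3 -1.3] 0.013725276967298852
dev [1.52312094 0.0956423  0.48896271] [-0.00032326 -0.00152065 -0.00118489]
```

```bash
python3 - <<'E'
from plant import bot
from h import *
o=bot.get_obs();r=qR(o["ee_rot"]);p=o["tcp_pos"];g=G()
rows(p,r,[(*tcp(cov_rack(th,up,f),g),n) for th,up,f,n in [(11,.003,0,6),(11,.016,.0,4),(11,.035,.006,4),(8,.06,.05,5)]],1)
E
```

```text
[[1,0.01,-0.0,-0.03,-0.0,-0.01,-0.0],[1,0.0,-0.0,-0.03,-0.0,-0.011,-0.0],[1,0.01,-0.0,-0.02,-0.0,-0.01,-0.0],[1,0.0,-0.0,-0.03,-0.0,-0.011,-0.0],[1,0.01,-0.01,-0.02,-0.0,-0.01,-0.001],[1,0.0,-0.0,-0.03,-0.001,-0.011,-0.0],[1,-0.19,0.0,-0.26,0.0,0.0,-0.0],[1,-0.19,0.0,-0.26,0.0,0.0,-0.0],[1,-0.19,0.0,-0.27,0.0,0.0,-0.0],[1,-0.19,0.0,-0.26,0.0,0.0,-0.0],[1,-0.16,0.0,-0.47,0.0,0.0,-0.0],[1,-0.16,0.0,-0.47,0.0,0.0,-0.0],[1,-0.15,0.0,-0.48,0.0,0.0,-0.0],[1,-0.16,0.01,-0.47,0.0,0.0,-0.0],[1,0.38,-0.0,-0.92,0.0,0.011,-0.0],[1,0.38,-0.0,-0.92,0.0,0.01,-0.0],[1,0.4,-0.0,-0.91,0.0,0.011,-0.0],[1,0.4,-0.0,-0.91,0.0,0.01,-0.0],[1,0.42,-0.0,-0.91,0.001,0.011,-0.0]]
```

Request:
move_arm(moves=[[1,0.01,0,-0.03,0,-0.01,0],[1,0,0,-0.03,0,-0.011,0],[1,0.01,0,-0.02,0,-0.01,0],[1,0,0,-0.03,0,-0.011,0],[1,0.01,0,-0.02,0,-0.01,-0.001],[1,0,0,-0.03,-0.001,-0.011,0],[1,0,0,0,0,0,0],[1,-0.19,0,-0.26,0,0,0],[1,-0.19,0,-0.26,0,0,0]])

```text
clock: 11.85
tcp_pos: [0.6429, -0.1043, 0.0709]
ee_rot: [0.308, 0.032, 0.951, -0.009]
ft_force: [-0.1, 0.5, -1.0]
opening: 0.0138
grasp_force: 29.9
```

Forces are low and the cover is free of the board, so I'll lift it off.

Request:
move_arm(moves=[[1,-0.19,0,-0.27,0,0,0],[1,-0.19,0,-0.26,0,0,0],[1,-0.16,0,-0.47,0,0,0],[1,-0.16,0,-0.47,0,0,0],[1,-0.15,0,-0.48,0,0,0],[1,-0.16,0.01,-0.47,0,0,0],[1,0.38,0,-0.92,0,0.011,0],[1,0.38,0,-0.92,0,0.01,0],[1,0.4,0,-0.91,0,0.011,0],[1,0.4,0,-0.91,0,0.01,0],[1,0.42,0,-0.91,0.001,0.011,0],[1,0,0,0,0,0,0]])

```text
clock: 13.05
tcp_pos: [0.5945, -0.1011, 0.1236]
ee_rot: [0.283, 0.032, 0.959, -0.009]
ft_force: [0.5, 0.0, -1.2]
opening: 0.0139
grasp_force: 29.9
```

```bash
python3 - <<'E'
from plant import bot
from h import *
o=bot.get_obs();r=qR(o["ee_rot"]);p=o["tcp_pos"];g=G();print(p,o["joints"].round(2),o["ft_force"].round(1))
a=cov_rack(0,.12,.12);
mid=(np.array([.47,.05,.17]),R.from_euler('z',np.radians(2))*R.from_euler('y',np.radians(8)))
pre=cov_tray(25,8-.423*80,3.5+.906*80)
for c in (a,mid,pre,cov_tray(25,8-.423*20,3.5+.906*20),cov_tray(25,8,3.5)): print(c[0].round(3),tcp(c,g)[0].round(3))
rows(p,r,[(*tcp(a,g),5),(*tcp(mid,g),7),(*tcp(pre,g),7)],1)
E
```

```text
[ 0.59445451 -0.10106033  0.1236139 ] [-0.5   0.18  2.07  0.59  0.42 -2.49] [ 0.5  0.  -1.2]
[ 0.559 -0.1    0.132] [ 0.529 -0.097  0.185]
[0.47 0.05 0.17] [0.448 0.05  0.227]
[0.59  0.176 0.124] [0.58  0.176 0.184]
[0.57  0.174 0.068] [0.559 0.173 0.128]
[0.563 0.173 0.049] [0.553 0.172 0.109]
[[1,0.43,-0.0,-1.74,-0.0,0.028,0.0],[1,0.48,-0.0,-1.73,-0.0,0.028,0.0],[1,0.53,-0.0,-1.72,-0.0,0.028,0.0],[1,0.57,-0.0,-1.7,-0.0,0.029,0.001],[1,0.62,-0.0,-1.68,-0.001,0.028,0.0],[1,0.94,2.02,-1.08,-0.005,0.02,-0.013],[1,0.93,2.04,-1.05,-0.005,0.02,-0.013],[1,0.92,2.05,-1.03,-0.005,0.02,-0.013],[1,0.92,2.07,-1.0,-0.005,0.02,-0.013],[1,0.91,2.09,-0.97,-0.005,0.02,-0.014],[1,0.9,2.1,-0.94,-0.005,0.02,-0.013],[1,0.89,2.12,-0.91,-0.005,0.02,-0.014],[1,-1.68,1.73,1.15,-0.002,0.03,-0.013],[1,-1.74,1.71,1.1,-0.002,0.03,-0.013],[1,-1.8,1.68,1.05,-0.002,0.03,-0.013],[1,-1.85,1.66,1.0,-0.003,0.03,-0.013],[1,-1.9,1.63,0.95,-0.002,0.03,-0.013],[1,-1.94,1.6,0.89,-0.003,0.03,-0.012],[1,-1.99,1.57,0.84,-0.002,0.029,-0.013]]
```

Request:
move_arm(moves=[[1,0.43,0,-1.74,0,0.028,0],[1,0.48,0,-1.73,0,0.028,0],[1,0.53,0,-1.72,0,0.028,0],[1,0.57,0,-1.7,0,0.029,0.001],[1,0.62,0,-1.68,-0.001,0.028,0],[1,0.94,2.02,-1.08,-0.005,0.02,-0.013],[1,0.93,2.04,-1.05,-0.005,0.02,-0.013],[1,0.92,2.05,-1.03,-0.005,0.02,-0.013],[1,0.92,2.07,-1,-0.005,0.02,-0.013],[1,0.91,2.09,-0.97,-0.005,0.02,-0.014],[1,0.9,2.1,-0.94,-0.005,0.02,-0.013],[1,0.89,2.12,-0.91,-0.005,0.02,-0.014],[1,-1.68,1.73,1.15,-0.002,0.03,-0.013],[1,-1.74,1.71,1.1,-0.002,0.03,-0.013],[1,-1.8,1.68,1.05,-0.002,0.03,-0.013],[1,-1.85,1.66,1,-0.003,0.03,-0.013],[1,-1.9,1.63,0.95,-0.002,0.03,-0.013],[1,-1.94,1.6,0.89,-0.003,0.03,-0.012],[1,-1.99,1.57,0.84,-0.002,0.029,-0.013],[1,0,0,0,0,0,0]])

```text
clock: 15.05
tcp_pos: [0.5821, 0.1779, 0.1812]
ee_rot: [0.041, -0.063, 0.997, 0.004]
ft_force: [0.0, -0.4, -0.8]
opening: 0.0136
grasp_force: 29.9
```

```bash
python3 - <<'E'
from plant import bot
from h import *
o=bot.get_obs();r=qR(o["ee_rot"]);p=o["tcp_pos"];g=G();print(p,o["joints"].round(2),o["ft_force"].round(1),o["opening"])
P,Q=tcp(cov_tray(25,8-.423*80,3.5+.906*80),g);print("dev",r.inv().apply(p-P)*1000,(r.inv()*Q).as_rotvec())
# overlay of believed cover + tray edges
w=bot.grab_frame("wrist"); s=bot.grab_frame("scene")
cr=r*g[1].inv(); cp=p-cr.apply(g[0])
K=np.array([(-10,-33,14),(-10,33,14),(-10,-33,118),(-10,33,118),(2,-33,130),(2,33,130),(-44,-7,87),(-44,7,87),(2,-33,0),(2,33,0)])/1000
pc=cr.apply(K)+cp; pt=RT.apply(np.array([(-12,-43,9),(-12,43,9),(-2,-36,131),(-2,36,131),(-2,-36,19),(-2,36,19)])/1000)+T0
def ov(f,x0,y0,wd,ht,k):
    B=cv2.resize(np.ascontiguousarray(f["frame"][y0:y0+ht,x0:x0+wd]),None,fx=k,fy=k,interpolation=cv2.INTER_CUBIC)
    for pts,col in((pc,(255,0,0)),(pt,(0,0,255))):
        for u,v in proj(f,pts): cv2.circle(B,(int((u-x0+.5)*k),int((v-y0+.5)*k)),2,col,-1)
    return B
us=proj(s,np.r_[pc,pt]).mean(0).astype(int)
A=ov(w,200,110,240,360,1.667);B=ov(s,us[0]-45,us[1]-67,90,135,4.445)
h=min(len(A),len(B));cv2.imwrite("pics/w5.png",np.hstack([A[:h,:400],B[:h,:400]])[:,:,::-1])
E
```

```text
[0.58207633 0.17789228 0.18116269] [ 0.11  0.34  1.52  0.    1.2  -1.59] [ 0.  -0.4 -0.8] 0.013637544007300904
dev [-2.31154106  1.7361295   3.21113751] [ 0.00230036 -0.00189658  0.00171136]
```

View pics/w5.png

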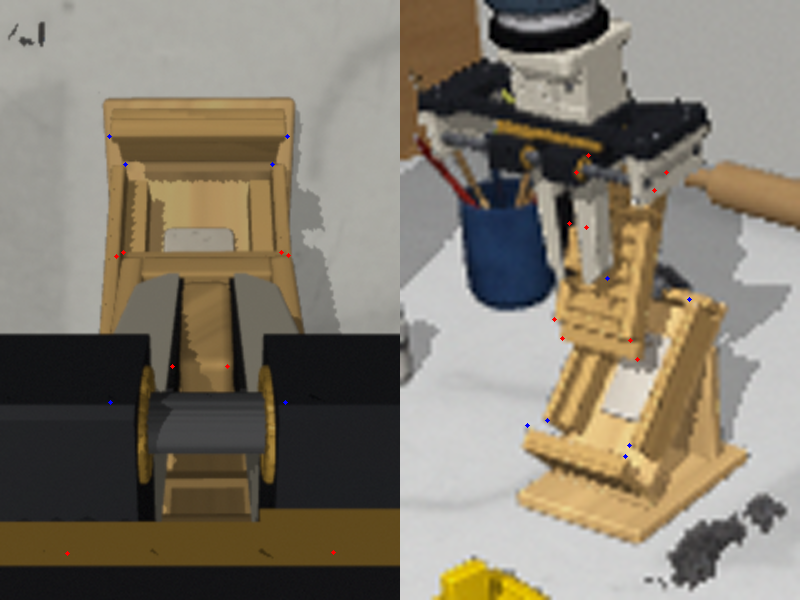

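The cover (red dots) and tray (blue dots) line up in the wrist view: strip top edge at y≈136, cover step at y≈255. The scene overlay is off by the same small amount for both. Next I'll average a few readings, then go down.

```bash
cat >> h.py <<'E'
def avg(bot,n=6):
    ps=[];qs=[];F=[]
    for _ in range(n):
        bot.grab_frame("top");o=bot.get_obs();ps.append(o["tcp_pos"]);qs.append(qR(o["ee_rot"]).as_quat());F.append(o["ft_force"])
    print("noise mm",(np.std(ps,0)*1000).round(2),"F",np.mean(F,0).round(1),"clock",o["clock"],"open",o["opening"].round(4))
    return np.mean(ps,0),R.from_quat(qs).mean()
def state(p,r,g): # cover in tray: phi deg, tongue mm, yaw/roll errs deg
    cr=r*g[1].inv(); cp=p-cr.apply(g[0]); rel=RT.inv()*cr; t=RT.inv().apply(cp+cr.apply([.006,0,0])-T0)*1000
    return np.degrees(rel.as_rotvec()).round(2),t.round(2)
E
python3 - <<'E'
from plant import bot
from h import *
g=G();p,r=avg(bot);print(state(p,r,g))
way=lambda s:cov_tray(25,8-.423*s,3.5+.906*s)
rows(p,r,[(*tcp(way(25),g),6)],1)
E
```

```text
Traceback (most recent call last):
  File "h.py", line 66, in avg
    print("noise mm",(np.std(ps,0)*1000).round(2),"F",np.mean(F,0).round(1),"clock",o["clock"],"open",o["opening"].round(4))
                                                                                                      ^^^^^^^^^^^^^^^^^^
AttributeError: 'float' object has no attribute 'round'
```

```bash
sed -i 's/o\["opening"\].round(4)/round(o["opening"],4)/' h.py
python3 - <<'E'
from plant import bot
from h import *
g=G();p,r=avg(bot);print(state(p,r,g))
way=lambda s:cov_tray(25,8-.423*s,3.5+.906*s)
rows(p,r,[(*tcp(way(25),g),6)],1)
E
```

```text
noise mm [0.08 0.1  0.18] F [-0.1  0.1 -0.6] clock 15.75 open 0.0138
(array([  0.05, -25.02,   0.  ]), array([-25.5 ,  -0.23,  75.85]))
[[1,0.39,0.0,0.83,0.0,0.0,-0.0],[1,0.39,0.0,0.83,0.0,0.0,-0.0],[1,0.38,0.0,0.82,0.0,0.0,-0.0],[1,0.39,0.0,0.83,0.0,0.0,-0.0],[1,0.38,0.01,0.82,0.0,0.0,-0.0],[1,0.39,0.0,0.83,0.001,0.0,-0.0]]
```

```bash
python3 - <<'E'
from h import *
d=np.load("g.npz");p=d["p"].copy();p[1]=0;np.savez("g.npz",p=p,q=d["q"])
E
```

Request:
move_arm(moves=[[1,0.39,-0.01,0.83,0,0,0],[1,0.39,-0.01,0.83,0,0,0],[1,0.38,-0.01,0.82,0,0,0],[1,0.39,-0.01,0.83,0,0,0],[1,0.38,-0.01,0.82,0,0,0],[1,0.39,-0.02,0.83,0.001,0,0],[1,0,0,0,0,0,0],[1,0,0,0,0,0,0]])

```text
clock: 16.55
tcp_pos: [0.5612, 0.1729, 0.1318]
ee_rot: [0.042, -0.062, 0.997, 0.003]
ft_force: [-0.6, 0.8, -0.4]
opening: 0.0136
grasp_force: 29.9
```

```bash
python3 - <<'E'
from plant import bot
from h import *
g=G();p,r=avg(bot,4);print(state(p,r,g))
way=lambda s:cov_tray(25,8-.423*s,3.5+.906*s)
rows(p,r,[(*tcp(way(0),g),7)],1)
E
```

```text
noise mm [0.08 0.01 0.12] F [-0.1 -0.1 -1.6] clock 16.75 open 0.0138
(array([-1.000e-02, -2.504e+01, -1.000e-02]), array([-2.13,  0.36, 26.58]))
[[1,0.16,-0.01,0.32,-0.0,0.0,-0.0],[1,0.16,-0.01,0.32,-0.0,0.0,-0.0],[1,0.16,-0.0,0.32,-0.0,0.0,-0.0],[1,0.16,-0.01,0.33,-0.0,0.0,-0.0],[1,0.16,-0.0,0.32,-0.0,0.0,-0.0],[1,0.15,-0.01,0.33,-0.0,0.0,-0.0],[1,0.16,-0.0,0.32,-0.0,0.001,-0.0]]
```

Request:
move_arm(moves=[[1,0.16,-0.01,0.32,0,0,0],[1,0.16,-0.01,0.32,0,0,0],[1,0.16,0,0.32,0,0,0],[1,0.16,-0.01,0.33,0,0,0],[1,0.16,0,0.32,0,0,0],[1,0.15,-0.01,0.33,0,0,0],[1,0.16,0,0.32,0,0.001,0],[1,0,0,0,0,0,0],[1,0,0,0,0,0,0]])

```text
clock: 17.65
tcp_pos: [0.5522, 0.1714, 0.1085]
ee_rot: [0.041, -0.062, 0.997, 0.003]
ft_force: [-0.3, -0.8, -1.4]
opening: 0.0138
grasp_force: 29.9
```

```bash
python3 - <<'E'
from plant import bot
from h import *
import cv2
g=G();p,r=avg(bot,4);print(state(p,r,g))
rows(p,r,[(*tcp(cov_tray(ph,x,z),g),n) for ph,x,z,n in [(18,8,3.2,5),(11,7.5,2.5,5),(6,7,2,4)]],1)
w=bot.grab_frame("wrist");cv2.imwrite("pics/w6.png",w["frame"][:,:,::-1])
E
```

```text
noise mm [0.01 0.01 0.01] F [-0.4 -0.2 -0.6] clock 17.85 open 0.0137
(array([-1.000e-02, -2.492e+01, -1.000e-02]), array([7.85, 0.02, 2.7 ]))
[[1,-0.16,-0.0,-0.02,0.0,0.024,-0.0],[1,-0.16,-0.0,-0.02,0.0,0.024,-0.0],[1,-0.16,-0.0,-0.03,0.0,0.024,-0.0],[1,-0.17,-0.0,-0.03,0.0,0.024,-0.0],[1,-0.16,-0.0,-0.04,0.0,0.025,-0.0],[1,-0.14,0.0,-0.01,0.0,0.024,0.0],[1,-0.14,0.0,-0.02,0.0,0.024,0.0],[1,-0.14,0.0,-0.02,0.0,0.025,0.0],[1,-0.14,0.0,-0.02,0.0,0.024,0.0],[1,-0.13,0.0,-0.03,0.001,0.025,0.0],[1,-0.12,0.0,-0.01,-0.0,0.022,0.0],[1,-0.12,0.0,-0.02,-0.0,0.022,0.0],[1,-0.12,0.0,-0.02,-0.0,0.022,0.0],[1,-0.12,0.0,-0.02,-0.0,0.021,0.0]]
```

Request:
move_arm(moves=[[1,-0.16,0,-0.02,0,0.024,0],[1,-0.16,0,-0.02,0,0.024,0],[1,-0.16,0,-0.03,0,0.024,0],[1,-0.17,0,-0.03,0,0.024,0],[1,-0.16,0,-0.04,0,0.025,0],[1,-0.14,0,-0.01,0,0.024,0],[1,-0.14,0,-0.02,0,0.024,0],[1,-0.14,0,-0.02,0,0.025,0],[1,-0.14,0,-0.02,0,0.024,0],[1,-0.13,0,-0.03,0.001,0.025,0],[1,0,0,0,0,0,0]])

```text
clock: 19.0
tcp_pos: [0.5672, 0.1732, 0.11]
ee_rot: [-0.081, -0.062, 0.995, -0.005]
ft_force: [-1.0, 0.0, -0.8]
opening: 0.0137
grasp_force: 29.9
```

```bash
python3 - <<'E'
from plant import bot
from h import *
g=G();p,r=avg(bot,4);print(state(p,r,g))
rows(p,r,[(*tcp(cov_tray(ph,x,z),g),n) for ph,x,z,n in [(6,7,1.5,4),(3,6.5,1,3),(0,6.5,.5,3)]],1)
E
```

```text
noise mm [0.1  0.02 0.16] F [-1.  -0.  -1.9] clock 19.2 open 0.014
(array([ -0.02, -10.98,  -0.  ]), array([ 7.59, -0.02,  2.04]))
[[1,-0.12,0.0,-0.01,-0.0,0.022,0.0],[1,-0.12,0.0,-0.02,-0.0,0.022,0.0],[1,-0.12,0.0,-0.02,-0.0,0.021,0.0],[1,-0.11,0.0,-0.02,-0.0,0.022,0.0],[1,-0.09,0.0,-0.01,0.0,0.017,0.0],[1,-0.09,0.0,-0.01,0.0,0.018,0.0],[1,-0.08,0.0,-0.02,0.0,0.017,0.0],[1,-0.1,0.0,0.0,0.0,0.018,0.0],[1,-0.11,0.0,-0.0,0.0,0.017,0.0],[1,-0.1,0.0,-0.0,0.0,0.018,0.0]]
```

Request:
move_arm(moves=[[1,-0.12,0,-0.01,0,0.022,0],[1,-0.12,0,-0.02,0,0.022,0],[1,-0.12,0,-0.02,0,0.021,0],[1,-0.11,0,-0.02,0,0.022,0],[1,-0.09,0,-0.01,0,0.017,0],[1,-0.09,0,-0.01,0,0.018,0],[1,-0.08,0,-0.02,0,0.017,0],[1,0,0,0,0,0,0]])

```text
clock: 20.0
tcp_pos: [0.5748, 0.1742, 0.1095]
ee_rot: [-0.149, -0.061, 0.987, -0.009]
ft_force: [-0.9, 0.2, -2.3]
opening: 0.0135
grasp_force: 29.9
```

```bash
python3 - <<'E'
from plant import bot
from h import *
g=G();p,r=avg(bot,3);print(state(p,r,g))
rows(p,r,[(*tcp(cov_tray(ph,x,z),g),n) for ph,x,z,n in [(0,6.5,.5,4),(-1,6.5,.5,2)]],1)
E
```

```text
noise mm [0.06 0.01 0.09] F [ 0.1 -0.6 -3.7] clock 20.15 open 0.0137
(array([-0.  , -3.05,  0.01]), array([ 6.89, -0.07,  1.47]))
[[1,-0.06,0.0,0.01,0.0,0.013,0.0],[1,-0.07,0.0,0.0,0.0,0.013,0.0],[1,-0.06,0.0,0.0,0.0,0.014,0.0],[1,-0.07,0.01,0.01,0.0,0.013,0.0],[1,-0.05,-0.0,-0.01,0.0,0.009,0.0],[1,-0.06,-0.0,-0.01,0.0,0.009,0.0]]
```

Request:
move_arm(moves=[[1,-0.06,0,0.01,0,0.013,0],[1,-0.07,0,0,0,0.013,0],[1,-0.06,0,0,0,0.014,0],[1,-0.07,0,0.01,0,0.013,0],[1,0,0,0,0,0,0],[1,0,0,0,0,0,0]])

```text
clock: 20.75
tcp_pos: [0.5773, 0.1745, 0.1091]
ee_rot: [-0.175, -0.061, 0.983, -0.011]
ft_force: [0.1, 0.8, -1.8]
opening: 0.0137
grasp_force: 30.0
```

```bash
python3 - <<'E'
from plant import bot
from h import *
g=G();p,r=avg(bot,3);print(state(p,r,g),r.inv().apply(bot.get_obs()["ft_force"]).round(1),bot.get_obs()["ft_torque"].round(2))
E
```

```text
noise mm [0.09 0.01 0.01] F [ 0.  -0.2 -1. ] clock 20.9 open 0.0139
(array([ 0.  , -0.05,  0.02]), array([ 6.27, -0.08,  0.77])) [ 0.  -0.3  1.4] [ 0.07 -0.19 -0.  ]
```

Request:
move_arm(moves=[[1,-0.09,0,0.04,0,0,0],[1,-0.09,0,0.04,0,0.004,0],[1,0,0,0,0,0,0]])

```text
clock: 21.2
tcp_pos: [0.5772, 0.1745, 0.1089]
ee_rot: [-0.178, -0.061, 0.982, -0.011]
ft_force: [-5.2, -0.4, 6.6]
opening: 0.014
grasp_force: 30.0
```

```bash
python3 - <<'E'
from plant import bot
from h import *
g=G();p,r=avg(bot,3);print(state(p,r,g),"F tray",RT.inv().apply(bot.get_obs()["ft_force"]).round(1),bot.get_obs()["ft_torque"].round(2))
E
```

```text
noise mm [0.01 0.01 0.  ] F [-5.4 -0.3  6.4] clock 21.35 open 0.0138
(array([-0.01,  0.34,  0.03]), array([ 6.15, -0.02,  0.39])) F tray [-9.2  1.4  0.6] [-0.02  0.7  -0.  ]
```

Request:
move_arm(moves=[[1,-0.09,0,0.04,0,0.004,0],[1,-0.09,0,0.04,0,0.004,0],[1,0,0,0,0,0,0],[1,0.09,0,-0.04,0,-0.005,0],[1,0.09,0,-0.04,0,-0.005,0],[1,0.09,0,-0.04,0,-0.005,0],[1,0.09,0,-0.04,0,-0.005,0],[1,0.09,0,-0.04,0,-0.005,0],[1,0.09,0,-0.04,0,-0.005,0],[1,0,0,0,0,0,0]])

```text
clock: 22.35
tcp_pos: [0.5764, 0.1744, 0.1099]
ee_rot: [-0.165, -0.061, 0.984, -0.01]
ft_force: [4.9, 0.5, -6.6]
opening: 0.0138
grasp_force: 30.0
```

```bash
python3 - <<'E'
from plant import bot
from h import *
g=G();p,r=avg(bot,3);print(state(p,r,g),"F tray",RT.inv().apply(bot.get_obs()["ft_force"]).round(1),bot.get_obs()["ft_torque"].round(2))
E
```

```text
noise mm [0.03 0.01 0.06] F [ 4.9  1.5 -6.3] clock 22.5 open 0.0139
(array([ 0.01, -1.13,  0.02]), array([ 5.97, -0.02,  1.5 ])) F tray [ 8.8  0.5 -0.7] [ 0.25 -0.89  0.04]
```

The pull test is resisted at about 9 N with only about 1° of play, so the catch has snapped. I'll relax, release and back off.

Request:
move_arm(moves=[[1,-0.09,0,0.04,0,0.005,0],[1,-0.09,0,0.04,0,0.005,0],[1,-0.09,0,0.03,0,0.005,0],[1,0,0,0,0,0,0],[0.7,0,0,0,0,0,0],[0.3,0,0,0,0,0,0],[0.1,0,0,0,0,0,0],[0.1,0,0,0,0,0,0],[0.1,0.3,0,-0.8,0,0,0],[0.1,0.3,0,-1.5,0,0,0],[0.1,0.5,0,-2,0,0,0],[0.1,0.5,0,-2,0,0,0],[0.1,0.5,0,-2,0,0,0],[0.1,0.5,0,-2,0,0,0],[0.1,0.5,0,-2,0,0,0],[0.1,0.5,0,-2,0,0,0],[0.1,0,0,0,0,0,0]])

```text
clock: 24.2
tcp_pos: [0.594, 0.1766, 0.2588]
ee_rot: [-0.17, -0.061, 0.983, -0.011]
ft_force: [-0.3, -0.5, 0.4]
opening: 0.042
grasp_force: 0.0
```

```bash
python3 - <<'E'
from plant import bot
from h import *
# numeric check: cover present/home in top view -> pull front-top edge where predicted; compare with empty tray and rack neighbours
o=bot.get_obs();print(o["tcp_pos"],o["ft_force"].round(1),o["opening"],o["clock"])
w=bot.grab_frame("wrist");a=cv2.imread("pics/top0.png");b=bot.grab_frame("top")["frame"][:,:,::-1]
K=np.array([(-44,-7,87),(-44,7,87),(-44,-7,57),(-44,7,57)])/1000
uv=proj(w,RT.apply(K)+T0);print(uv.round(0).tolist())
c=uv.mean(0).astype(int);g=cv2.cvtColor(w["frame"],cv2.COLOR_RGB2GRAY)
if 30<c[1]<450: 
    print("row",g[c[1],c[0]-40:c[0]+41:2].tolist()); print("col",g[max(c[1]-60,0):c[1]+61:3,c[0]].tolist())
d=cv2.absdiff(cv2.GaussianBlur(a,(3,3),0),cv2.GaussianBlur(np.ascontiguousarray(b),(3,3),0)).max(2)>45
n,_,st,ce=cv2.connectedComponentsWithStats(d.astype(np.uint8));print([(s.tolist(),q.round().tolist()) for s,q in zip(st[1:],ce[1:]) if s[4]>15])
E
```

```text
[0.59399149 0.17661174 0.25876586] [-0.3 -0.5  0.4] 0.041996688706325704 24.2
[[314.0, 273.0], [331.0, 273.0], [315.0, 249.0], [330.0, 249.0]]
row [120, 120, 122, 94, 73, 122, 132, 131, 121, 72, 125, 127, 127, 126, 127, 127, 121, 105, 125, 125, 126, 122, 119, 112, 89, 123, 127, 128, 127, 127, 128, 127, 107, 122, 133, 129, 113, 67, 117, 121, 117]
col [172, 172, 173, 172, 172, 174, 174, 173, 172, 172, 169, 120, 126, 124, 93, 87, 124, 113, 124, 131, 126, 118, 116, 124, 128, 95, 91, 90, 90, 90, 90, 91, 90, 87, 124, 124, 121, 129, 123, 121, 121]
[([165, 114, 114, 274, 16415], [214.0, 232.0]), ([27, 134, 144, 219, 7522], [94.0, 223.0]), ([167, 164, 5, 17, 39], [169.0, 172.0]), ([249, 204, 5, 9, 34], [251.0, 208.0]), ([353, 217, 6, 8, 40], [355.0, 220.0]), ([272, 318, 8, 5, 23], [275.0, 321.0]), ([179, 330, 5, 23, 83], [180.0, 341.0]), ([18, 344, 123, 136, 7151], [87.0, 407.0]), ([156, 361, 38, 26, 289], [170.0, 371.0]), ([115, 365, 9, 7, 25], [118.0, 368.0]), ([127, 364, 27, 12, 150], [142.0, 368.0]), ([0, 387, 23, 27, 221], [10.0, 399.0]), ([29, 388, 8, 6, 30], [33.0, 390.0]), ([162, 389, 4, 14, 30], [163.0, 395.0]), ([256, 390, 8, 18, 98], [259.0, 399.0]), ([258, 406, 7, 17, 61], [261.0, 413.0]), ([54, 415, 11, 14, 41], [59.0, 421.0]), ([164, 414, 74, 65, 1901], [212.0, 450.0]), ([0, 418, 79, 62, 2519], [35.0, 456.0]), ([240, 446, 43, 34, 889], [263.0, 462.0]), ([350, 449, 6, 15, 60], [353.0, 456.0]), ([343, 477, 10, 3, 25], [348.0, 478.0])]
```

```bash
python3 -c "
from plant import bot
print(bot.close_job())"
```

```text
the job is handed in; nothing more can be done
None
```

The slatted cover is in the tray, its tongue behind the strip; the catch held it against a 9 N test pull before I let go. The job was handed in at about 24 s, with no sign in the top view that the other covers, cup, pot or jar moved. My first grip on the cover slipped and pushed it about 2 mm sideways in the rack, so I regripped it.

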